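Find the binding bin lid and set the oil by it

TASK

One of the three flip-lid bins in the rack has a hinge that binds, so its lid no longer drops shut by itself. Swing the lids by their pulls, all the way up, to feel which one it is, and leave that lid standing up so its hinge can be oiled; the other two end shut. Then stand the little oil bottle from the tray upright on the board right in front of that bin, just clear of the rack. The bins stay in the rack and the other things are left alone.

Things in the scene. Friction and masses are not known exactly. Their poses are not given: they have to be found in the camera images.
- board: fixed light wooden work board on stub feet, 490 mm (x) by 840 mm (y); its top, on which everything of the task stands, is 84 mm above its origin, which lies on the table under its middle
- rack: fixed low wooden counter rack, 374 x 168 mm (y x x), that holds the three bins side by side in bays 118 mm apart along its y axis; 10 mm board, front lip and end cheeks 18 mm high, back rail 40 mm high. Origin: centre of its underside, on the board; its x axis points from its front lip to its back rail, y along the row, z up
- bin_a: one of three identical-looking steel flip-lid bins, 140 mm deep (x), 60 mm wide (y), 84 mm high to the lid's top, loose, 0.6 to 0.8 kg; any bin may be in any bay, standing on the rack's board with 4 to 8 mm play. Origin: centre of its underside; x from its front (blank card) to its back (hinge), z up. The lid's hinge axis runs along y at x = +68, z = +82 mm. Which one binds must be felt
- lid_a (a joint): angle of bin_a's lid, rad: 0 shut, grows as its front edge swings up and back, stop at 1.25. A sound lid (70 g) drops shut from any angle when let go; the binding one needs about 1.4 N more at its pull, up and down, and stays at whatever angle it is left
- pull_a (a point): centre of the T-pull of bin_a's lid: a level black bar 12 mm thick, 28 mm long with round ends (along the bin's y) on a 7 mm stem, 10 mm behind the lid's front edge; with the lid shut it lies 128 mm in front of the hinge axis and 25 mm above it (23 mm over the lid sheet). Pinched by its two ends from above, it turns between the fingers as the lid swings
- bin_b: one of three identical-looking steel flip-lid bins, 140 mm deep (x), 60 mm wide (y), 84 mm high to the lid's top, loose, 0.6 to 0.8 kg; any bin may be in any bay, standing on the rack's board with 4 to 8 mm play. Origin: centre of its underside; x from its front (blank card) to its back (hinge), z up. The lid's hinge axis runs along y at x = +68, z = +82 mm. Which one binds must be felt
- lid_b (a joint): angle of bin_b's lid, rad: 0 shut, grows as its front edge swings up and back, stop at 1.25. A sound lid (70 g) drops shut from any angle when let go; the binding one needs about 1.4 N more at its pull, up and down, and stays at whatever angle it is left
- pull_b (a point): centre of the T-pull of bin_b's lid: a level black bar 12 mm thick, 28 mm long with round ends (along the bin's y) on a 7 mm stem, 10 mm behind the lid's front edge; with the lid shut it lies 128 mm in front of the hinge axis and 25 mm above it (23 mm over the lid sheet). Pinched by its two ends from above, it turns between the fingers as the lid swings
- bin_c: one of three identical-looking steel flip-lid bins, 140 mm deep (x), 60 mm wide (y), 84 mm high to the lid's top, loose, 0.6 to 0.8 kg; any bin may be in any bay, standing on the rack's board with 4 to 8 mm play. Origin: centre of its underside; x from its front (blank card) to its back (hinge), z up. The lid's hinge axis runs along y at x = +68, z = +82 mm. Which one binds must be felt
- lid_c (a joint): angle of bin_c's lid, rad: 0 shut, grows as its front edge swings up and back, stop at 1.25. A sound lid (70 g) drops shut from any angle when let go; the binding one needs about 1.4 N more at its pull, up and down, and stays at whatever angle it is left
- pull_c (a point): centre of the T-pull of bin_c's lid: a level black bar 12 mm thick, 28 mm long with round ends (along the bin's y) on a 7 mm stem, 10 mm behind the lid's front edge; with the lid shut it lies 128 mm in front of the hinge axis and 25 mm above it (23 mm over the lid sheet). Pinched by its two ends from above, it turns between the fingers as the lid swings
- tray: fixed white enamel tray with a thin dark-blue rim, 263 mm (its x) by 193 mm (its y), 29 mm high, floor 3 mm above its underside; a wooden bench brush lies in it along x, at y = +20 to +70 mm. Origin: centre of its underside, z up
- oil: the oil bottle: small amber glass bottle with black dropper cap, 33 mm across up to 62 mm height, cap 24 mm across to 77 mm, rubber bulb 13 mm across to 102 mm; 70 g, loose, standing in the tray beside the brush. Origin: centre of its underside, z up
- jar: bystander: glass jar with a black cap, 79 mm across, 154 mm high; origin at the centre of its underside
- scoop: bystander: small metal scoop with a wooden handle, 180 mm long, lying flat behind the work; origin at the centre of its underside
There are look-alikes about, which are no part of the job. Leave any red look-alike of the oil alone.

How it is judged:
On the way:
1. a lid has been swung up (beyond 0.95 rad) and stays there by itself, out of the fingers (((value of joint lid_a above 0.95 rad and velocity of joint lid_a between -0.05 and 0.05 rad/s and contact force between the fingers and bin_a below 0.05 N) or (value of joint lid_b above 0.95 rad and velocity of joint lid_b between -0.05 and 0.05 rad/s and contact force between the fingers and bin_b below 0.05 N) or (value of joint lid_c above 0.95 rad and velocity of joint lid_c between -0.05 and 0.05 rad/s and contact force between the fingers and bin_c below 0.05 N))), for 0.4 s.
At the end, for the whole second after the job is handed in: The binding lid stands up by itself beyond 0.9 rad, the other two are shut (under 0.06 rad); the oil bottle stands upright and still on the board, 90 to 200 mm ahead of that bin's middle and within 50 mm of its centre line; all bins stand flat in the rack (x of bin_a in the frame of rack between -0.015 and 0.015 m and z of each of bin_a, bin_b, bin_c in the frame of rack below 0.016 m and angle between each of bin_a, bin_b, bin_c's own z axis and vertical below 0.06 rad and x of bin_b in the frame of rack between -0.015 and 0.015 m and x of bin_c in the frame of rack between -0.015 and 0.015 m and angle between oil's own z axis and vertical below 0.08 rad and linear speed of oil below 0.02 m/s and z of oil in the frame of board below 0.09 m and ((value of joint lid_a above 0.9 rad and velocity of joint lid_a between -0.05 and 0.05 rad/s and contact force between the fingers and bin_a below 0.05 N and value of joint each of lid_b, lid_c below 0.06 rad and x of oil in the frame of bin_a between -0.2 and -0.09 m and y of oil in the frame of bin_a between -0.05 and 0.05 m) or (value of joint lid_b above 0.9 rad and velocity of joint lid_b between -0.05 and 0.05 rad/s and contact force between the fingers and bin_b below 0.05 N and value of joint each of lid_a, lid_c below 0.06 rad and x of oil in the frame of bin_b between -0.2 and -0.09 m and y of oil in the frame of bin_b between -0.05 and 0.05 m) or (value of joint lid_c above 0.9 rad and velocity of joint lid_c between -0.05 and 0.05 rad/s and contact force between the fingers and bin_c below 0.05 N and value of joint each of lid_a, lid_b below 0.06 rad and x of oil in the frame of bin_c between -0.2 and -0.09 m and y of oil in the frame of bin_c between -0.05 and 0.05 m))); the robot touches nothing.
It fails at once if a bin is pulled out of the rack (z of any of bin_a, bin_b, bin_c in the frame of rack above 0.045 m or distance of any of bin_a, bin_b, bin_c from where it was at the start of the episode above 0.05 m).
It fails at once if the oil bottle is knocked over (angle between oil's own z axis and vertical above 0.7 rad).
It fails at once if the jar or scoop is disturbed (moved more than 30 mm) (distance of any of jar, scoop from where it was at the start of the episode above 0.03 m).
It also fails if it takes over 72 s, if anything falls off the work surface, if the arm or the gripper's body presses on something with over 40 N, if the wrist force passes 120 N, or if a joint passes its speed limit or range.

ROBOT

A 6-joint arm with a two-finger parallel gripper is mounted at the origin on a cart in front of the work surface, level with it; the furniture and walls round the work are solid. World frame = base frame: x ahead of the robot, y to its left, z up, the work surface at z = 0. Lengths are in m, angles in rad, forces in N, time in s.
With the tool pointing down it reaches from about 0.35 to 0.775 m from the base axis. Payload 7.3 kg.
Tool frame: the origin (TCP) lies at the very end of the fingers, on their centre line; the grasp point (between the pads) lies 19 mm behind it; z points along the fingers, y is the line along which they close (so a half turn about z gives the same grasp; the last joint's range is limited). The gripper opens to 92 mm and grips with 3 to 60 N. Pads are 19 mm wide; open, the fingers measure 130 mm over their backs; the gripper's body (75 mm by 190 mm) begins 47 mm behind the grasp point.
Start: joints at [1.183, 0.342, 1.524, -0, 1.275, -0.146], TCP at [0.126, 0.51, 0.227] pointing down, gripper open.
Joint ranges: [-2.53, 2.53], [-0.77, 2.02], [0.04, 2.7], [-1, 4.14], [0.28, 2.66], [-3.11, 3.11]. Speed limits (rad/s): [2.57, 2.57, 3.14, 3.14, 3.14, 3.14].

INTERFACE

Orientations are given as a unit quaternion [w, x, y, z].
In Python, from rig import ctrl gives the robot as it stands.
- The arm moves only by the shell command python3 -m inch 'ROWS' [FORCE]. ROWS is JSON, a list that holds one entry, the list of rows, each a list of 7 numbers: the shift along the tool's x, y, z in units of 40 mm (1.0 is 40 mm), then the turn, a rotation vector about the tool's x, y, z in units of 10 degrees (1.0 is 10 degrees), then the opening, from 0 (shut) to 1 (fully open). In form: [[[tx, ty, tz, wx, wy, wz, fingers], ...]]. A call has 1 to 5 rows; each row shifts and turns the commanded pose from where the row before left it, along the tool's axes as they then stand; what a row does not reach is not made up. A row lasts 1/8 s, in which the tool goes at most 62.5 mm and 10.7 degrees, less where a joint would pass 70% of its speed; a pose out of reach is approached as far as the arm can. A call is refused whole if a number of a shift passes 1 or a number of a turn 1, either way. A call with a gripper value outside its range is refused whole. The fingers move at their own pace and stop on an object; FORCE is the grip in N (left out, the last holds). Time passes only in rows, so rows that do not move let the fingers close. It gives the time, the measured TCP pose, the force, the opening and the grip force at its end, in the units of the state.
- ctrl.sense(): the state, without advancing time (a new reading comes with each control period).
- ctrl.capture(name): name is "side" or "top"; returns a dict with "img" (420x560x3 uint8, red, green, blue), "camera_matrix" (3x3 intrinsics, pixels), "eye" and "rotation" of the camera in the world. Camera axes: x right, y up, looking along -z (the intrinsics and any distortion apply to the point x, -y, -z); pixel columns grow to the right and rows downward; lengths in m; the calibration is good to about 2 mm. A picture is of the moment at which its call begins. There is no depth.
- ctrl.finish_job(): hands the job in; it is judged then, once.
Trained networks look in a picture, given as the dict that the camera call returned (one of the last four; its "shot" number tells which), for a name from the list of things; names that differ only in an ending like _2 or _b are one class to them, and where a whole thing is asked for, a point or a joint stands for the part that bears it (a point fixed in the world has none). Each returns a list of dicts, best first, with "conf" (0 to 1); they miss things now and then, are a little off and sometimes report something else, mostly with a low value. They report only what shows in the picture. A call takes as long as a camera call. They do not tell look-alikes from the thing itself.
- ctrl.look_for(thing, picture): "location" ([x, y, z] in m, in world coordinates, good to about 4 mm: the middle of the surface that is visible of it).
- ctrl.mark_of(thing, picture): "location" ([x, y, z] in m, in world coordinates, good to about 4 mm: a listed point, or the origin of a listed thing).
The state is a dict: "time": time; "q": joint angles; "qvel": joint speeds; "joint_torque": joint torques, N m; "position": TCP position; "tool_rot": TCP orientation; "ft_force": force on the tool from outside, world axes, zero at the start; "ft_torque": the same for the moment, N m; "finger_gap": finger opening in m; "grip_force": force on a finger pad.
Only numpy, scipy, OpenCV 4.12 (cv2) and the standard library are available. Lean on these libraries where they do the work, as an engineer would, in place of code of your own. Each camera call takes 0.05 s, during which the arm holds its last target. There are 200 camera calls.

## Working session

There is one attempt and no reset: what is moved stays moved. The work goes in short steps, Python scripts to look and compute and a shell command to move; the robot and the scene stay as the last step left them, time stands still between calls to the robot, and variables do not carry over. Pictures are saved under pics/ and viewed, at most 10 in all, crops included, and the job is handed in when it is done.

```bash
mkdir -p pics; cat > h.py <<'E'
import numpy as np, cv2
from rig import ctrl
def shot(cam,fn=None):
    p=ctrl.capture(cam)
    if fn: cv2.imwrite('pics/'+fn,p['img'][:,:,::-1])
    return p
def proj(p,X):
    c=np.array(p['rotation']).T@(np.array(X)-np.array(p['eye'])); v=np.array([c[0],-c[1],-c[2]])
    u=np.array(p['camera_matrix'])@v; return u[:2]/u[2]
def ray(p,uv,z):
    K=np.array(p['camera_matrix']); d=np.linalg.solve(K,[uv[0],uv[1],1]); d=np.array(p['rotation'])@np.array([d[0],-d[1],-d[2]])
    e=np.array(p['eye']); return e+d*(z-e[2])/d[2]
E
python3 - <<'E'
from h import *
ims=[]
for c in('top','side'):
    p=shot(c,c+'0.png')
    print(c,np.round(p['eye'],3),{k:np.shape(v) for k,v in p.items()})
    for n in('board','rack','bin_a','pull_a','tray','oil','jar','scoop'):
        for d in ctrl.mark_of(n,p)[:5]:
            print(n,round(d['conf'],2),np.round(d['location'],3),np.round(proj(p,d['location'])))
print(ctrl.sense())
E
```

```text
top [ 0.302 -0.141  1.615] {'img': (420, 560, 3), 'camera_matrix': (3, 3), 'eye': (3,), 'rotation': (4,), 'shot': ()}Traceback (most recent call last):
  File "<stdin>", line 8, in <module>
  File "h.py", line 8, in proj
    c=np.array(p['rotation']).T@(np.array(X)-np.array(p['eye'])); v=np.array([c[0],-c[1],-c[2]])
      ~~~~~~~~~~~~~~~~~~~~~~~~~^^~~~~~~~~~~~~~~~~~~~~~~~~~~~~~~~
ValueError: matmul: Input operand 1 has a mismatch in its core dimension 0, with gufunc signature (n?,k),(k,m?)->(n?,m?) (size 3 is different from 4)
```

```bash
python3 -c "
import cv2,numpy as np
a=cv2.imread('pics/top0.png');b=cv2.imread('pics/side0.png');print(a.shape)"
```

```text
(420, 560, 3)[ WARN:0@0.017] global loadsave.cpp:275 findDecoder imread_('pics/side0.png'): can't open/read file: check file path/integrity
```

View pics/top0.png

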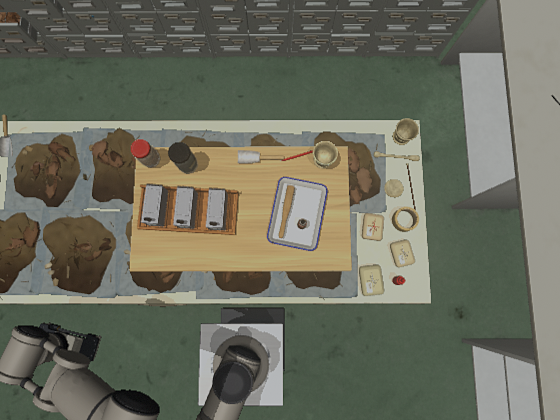

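The top view shows the rack with three bins (pulls near (150,216), (182,218), (213,220)), the tray at (298,213) with the oil at (303,224), and red look-alikes at (140,150) and (399,281). The rotation is a quaternion, so I'll fix the helper.

```bash
sed -i "s/np.array(p\['rotation'\])/Rm(p)/g; 2a from scipy.spatial.transform import Rotation as R\ndef Rm(p): q=p['rotation']; return R.from_quat([q[1],q[2],q[3],q[0]]).as_matrix()" h.py
python3 - <<'E'
from h import *
for c in('top','side'):
    p=shot(c,c+'1.png')
    print(c,np.round(p['eye'],3))
    for n in('board','rack','bin_a','pull_a','tray','oil','jar','scoop'):
        for d in ctrl.mark_of(n,p)[:5]:
            print(n,round(d['conf'],2),np.round(d['location'],3),np.round(proj(p,d['location'])))
print({k:np.round(v,3) for k,v in ctrl.sense().items()})
E
```

```text
top [ 0.302 -0.141  1.615]
board 0.74 [ 0.591  0.002 -0.002] [242. 212.]
board 0.64 [0.572 0.085 0.096] [218. 212.]
rack 0.93 [0.578 0.198 0.082] [189. 211.]
rack 0.3 [0.586 0.316 0.098] [158. 209.]
bin_a 0.94 [0.571 0.09  0.09 ] [217. 213.]
bin_a 0.93 [0.58  0.203 0.095] [187. 210.]
bin_a 0.62 [0.589 0.318 0.094] [157. 208.]
pull_a 0.83 [0.521 0.209 0.204] [178. 221.]
pull_a 0.76 [0.53  0.32  0.198] [148. 219.]
pull_a 0.71 [0.509 0.088 0.204] [212. 225.]
tray 0.78 [ 0.567 -0.222  0.088] [298. 214.]
oil 0.56 [ 0.523 -0.23   0.086] [300. 225.]
oil 0.42 [ 0.314 -0.609 -0.001] [395. 280.]
jar 0.79 [0.767 0.217 0.083] [186. 164.]
scoop 0.9 [ 0.792 -0.075  0.082] [260. 158.]
scoop 0.18 [0.584 0.201 0.094] [188. 209.]
side [ 0.447 -1.249  1.182]
board 0.88 [0.598 0.    0.002] [286. 205.]
bin_a 0.89 [0.576 0.199 0.093] [276. 160.]
bin_a 0.82 [0.569 0.085 0.097] [277. 176.]
bin_a 0.81 [0.589 0.312 0.094] [276. 145.]
pull_a 0.7 [0.569 0.082 0.096] [277. 176.]
pull_a 0.65 [0.516 0.087 0.203] [263. 156.]
pull_a 0.47 [0.53  0.323 0.203] [263. 125.]
pull_a 0.45 [ 0.594 -0.    -0.001] [285. 206.]
tray 0.8 [ 0.564 -0.218  0.089] [284. 229.]
oil 0.76 [ 0.316 -0.608 -0.002] [218. 345.]
oil 0.48 [ 0.52  -0.233  0.085] [272. 233.]
jar 0.65 [0.768 0.21  0.087] [318. 157.]
scoop 0.47 [ 0.79  -0.074  0.083] [335. 200.]
{'time': np.float64(1.0), 'q': array([ 1.183,  0.342,  1.524, -0.   ,  1.275, -0.146]), 'qvel': array([ 0.   , -0.001, -0.001,  0.   ,  0.001,  0.002]), 'joint_torque': array([ 2.0000e-03, -4.3115e+01, -2.4448e+01,  7.2000e-02,  4.8000e-02,
       -0.0000e+00]), 'position': array([0.126, 0.51 , 0.227]), 'tool_rot': array([0.   , 0.121, 0.993, 0.   ]), 'ft_force': array([-0.465,  0.623,  0.321]), 'ft_torque': array([ 0.011, -0.023,  0.012]), 'grip_force': np.float64(0.0), 'finger_gap': np.float64(0.092)}
```

```bash
sleep 8; ls pics; python3 -m inch 2>&1 | head -5
```

```text
side1.png
top0.png
top1.png
invalid input
```

View pics/side1.png

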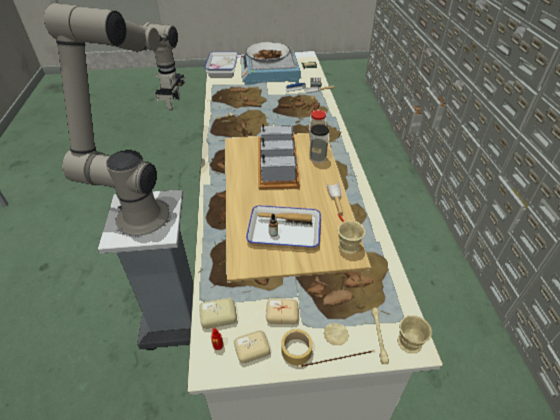

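Oil candidates are the amber bottle in the tray, top (303,224) / side (273,228), and red look-alikes at top (399,281) / side (217,340) and the red-capped one at top (140,150). I choose the amber one in the tray and will check it and the pulls close up.

```bash
python3 - <<'E'
from h import *
p=ctrl.capture('side');t=ctrl.capture('top')
a=cv2.resize(t['img'][180:250,130:250],None,fx=4,fy=4,interpolation=cv2.INTER_CUBIC)
b=cv2.resize(t['img'][190:250,270:330],None,fx=5,fy=5,interpolation=cv2.INTER_CUBIC)
c=cv2.resize(p['img'][110:190,245:315],None,fx=5,fy=3.5,interpolation=cv2.INTER_CUBIC)[:280,:300]
d=cv2.resize(p['img'][205:250,240:330],None,fx=5,fy=5,interpolation=cv2.INTER_CUBIC)
o=np.zeros((580,790,3),np.uint8);o[:280,:480]=a;o[280:580,:300]=b;o[:280,485:785]=c;o[300:525,320:770]=d
cv2.imwrite('pics/crop.png',o[:,:,::-1])
for X in((.510,.088),(.5195,.206),(.529,.323)): print(np.round(proj(t,[*X,.201]),1),np.round(proj(p,[*X,.201]),1))
for z in(.089,.19): print(proj(t,[.522,-.231,z]),proj(p,[.522,-.231,z]))
E
```

```text
[212.4 224.3] [262.  156.4]
[179.3 221.7] [262.2 139.8]
[146.5 219.1] [262.4 124.9]
[300.50572398 225.19150801] [272.54153803 232.38368401]
[302.12927451 221.15828628] [272.07994258 212.67426229]
```

View pics/crop.png

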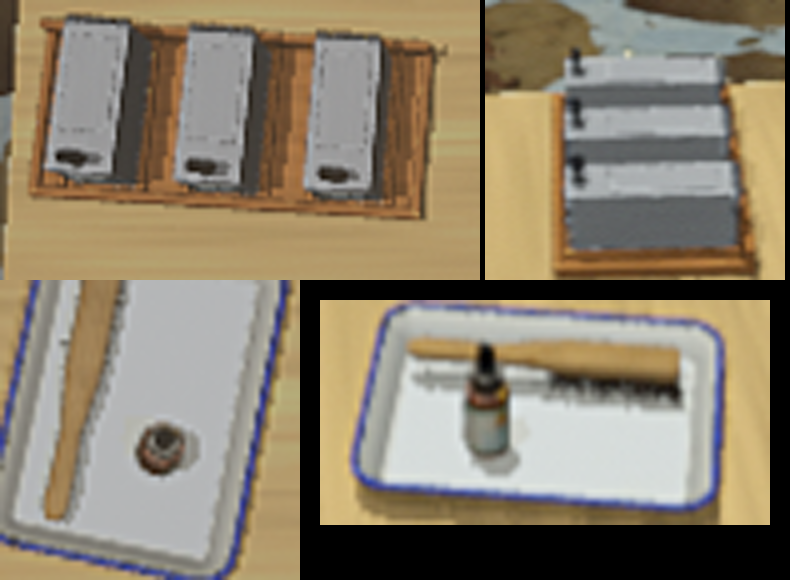

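The crop confirms the amber bottle with black cap and bulb in the tray at top (302,224). The pull bars at top (147,219), (179,221), (213,224) agree with my model. I'll turn the tool to the rack's yaw and rise.

```bash
python3 -m inch '[[[0,0,-0.8,0,0,-0.94,1],[0,0,0,0,0,0,1]]]' 4
cat > to.py <<'E'
import sys
from h import *
def st():
    s=ctrl.sense();q=s['tool_rot'];return s,R.from_quat([q[1],q[2],q[3],q[0]])
if __name__=='__main__':
    s,r=st();X=np.array([float(v) for v in sys.argv[1:4]])
    print('units',np.round(r.inv().apply(X-s['position'])/.04,2),'toolY',np.round(r.as_matrix()[:,1],3),'tilt z',np.round(r.as_matrix()[:,2],3),'F',np.round(s['ft_force'],2),'t',round(s['time'],2),'gap',round(s['finger_gap'],4),'grip',round(s['grip_force'],2))
E
python3 to.py .529 .323 .26
python3 -c "
import numpy as np
f=np.linspace(.193,.193+1.17,11);x=-.1304*np.cos(f);z=.1304*np.sin(f)
print(np.round(np.c_[-np.diff(x),-np.diff(z)]/.04,2).tolist())"
```

```text
time: 1.35
position: [0.1261, 0.5108, 0.2609]
tool_rot: [0.001, 0.039, 0.999, 0.002]
ft_force: [0.1, 0.4, -0.8]
finger_gap: 0.0919
grip_force: 0.0
units [-10.4   -3.91   0.02] toolY [0.077 0.997 0.005] tilt z [ 0.002  0.004 -1.   ] F [ 0.07  0.39 -0.76] t 1.35 gap 0.0919 grip 0.0
[[-0.09, -0.37], [-0.14, -0.36], [-0.18, -0.34], [-0.22, -0.31], [-0.25, -0.29], [-0.28, -0.26], [-0.31, -0.22], [-0.33, -0.18], [-0.35, -0.14], [-0.37, -0.1]]
```

```bash
python3 -m inch '[[[-1,-0.4,0,0,0,0,1],[-1,-0.4,0,0,0,0,1],[-1,-0.4,0,0,0,0,1],[-1,-0.4,0,0,0,0,1],[-1,-0.4,0,0,0,0,1]]]' >/dev/null; python3 -m inch '[[[-1,-0.4,0,0,0,0,1],[-1,-0.4,0,0,0,0,1],[-1,-0.4,0,0,0,0,1],[-1,-0.4,0,0,0,0,1],[-1,-0.3,0,0,0,0,1]]]'; python3 -m inch '[[[-0.4,0,0,0,0,0,1],[0,0,0,0,0,0,1]]]' >/dev/null; python3 to.py .529 .323 .186
python3 - <<'E'
from h import *
for c in('top','side'):
    p=ctrl.capture(c)
    for d in ctrl.mark_of('pull_a',p)[:5]: print(c,round(d['conf'],2),np.round(d['location'],3))
E
```

```text
time: 2.6
position: [0.5134, 0.3221, 0.2579]
tool_rot: [-0.0, 0.04, 0.999, -0.0]
ft_force: [1.1, 0.0, 0.5]
finger_gap: 0.0917
grip_force: 0.0
units [-0.    0.04  1.78] toolY [ 0.08   0.997 -0.001] tilt z [-0.002 -0.001 -1.   ] F [-0.78 -0.12 -0.99] t 2.85 gap 0.092 grip 0.0
top 0.96 [0.519 0.206 0.201]
top 0.66 [0.516 0.09  0.2  ]
side 0.82 [0.529 0.325 0.204]
side 0.52 [0.515 0.09  0.203]
```

```bash
python3 -m inch '[[[0,0,0.9,0,0,0,1],[0,0.04,0.87,0,0,0,1],[0,0,0,0,0,0,0.5],[0,0,0,0,0,0,0.2],[0,0,0,0,0,0,0.2]]]' 5;python3 -m inch '[[[0,0,0,0,0,0,0],[0,0,0,0,0,0,0],[0,0,0,0,0,0,0]]]' 5; python3 to.py .529 .323 .186
```

```text
time: 3.68
position: [0.5291, 0.324, 0.1899]
tool_rot: [0.001, 0.039, 0.999, 0.001]
ft_force: [0.4, 0.3, -0.6]
finger_gap: 0.0662
grip_force: 0.0
time: 4.05
position: [0.5285, 0.3235, 0.1881]
tool_rot: [0.0, 0.039, 0.999, 0.0]
ft_force: [-0.5, 0.1, 0.2]
finger_gap: 0.0365
grip_force: 0.0
units [-0.01 -0.01  0.05] toolY [0.078 0.997 0.   ] tilt z [ 0.  0. -1.] F [-0.46  0.09  0.16] t 4.05 gap 0.0365 grip 0.0
```

```bash
python3 -m inch '[[[0,0,0,0,0,0,0],[0,0,0,0,0,0,0],[0,0,0,0,0,0,0]]]' 5; python3 -m inch '[[[-0.09,0,-0.37,0,0,0,0],[-0.14,0,-0.36,0,0,0,0],[-0.18,0,-0.34,0,0,0,0]]]'; python3 -m inch '[[[-0.22,0,-0.31,0,0,0,0],[-0.25,0,-0.29,0,0,0,0],[-0.28,0,-0.26,0,0,0,0]]]';python3 - <<'E'
from h import *
t=ctrl.capture('top');p=ctrl.capture('side')
o=np.hstack([cv2.resize(t['img'][150:260,120:260],(400,314)),cv2.resize(p['img'][80:200,220:340],(320,314))])
cv2.imwrite('pics/l1.png',o[:,:,::-1])
E
```

```text
time: 4.42
position: [0.5285, 0.3232, 0.188]
tool_rot: [0.0, 0.039, 0.999, -0.0]
ft_force: [-0.4, -1.9, 2.3]
finger_gap: 0.0274
grip_force: 5.0
time: 4.8
position: [0.5448, 0.3223, 0.231]
tool_rot: [-0.0, 0.039, 0.999, 0.0]
ft_force: [1.7, -1.3, -0.4]
finger_gap: 0.0272
grip_force: 5.0
time: 5.18
position: [0.575, 0.32, 0.2653]
tool_rot: [-0.0, 0.039, 0.999, 0.0]
ft_force: [1.0, -1.3, -2.0]
finger_gap: 0.0271
grip_force: 5.0
```

View pics/l1.png

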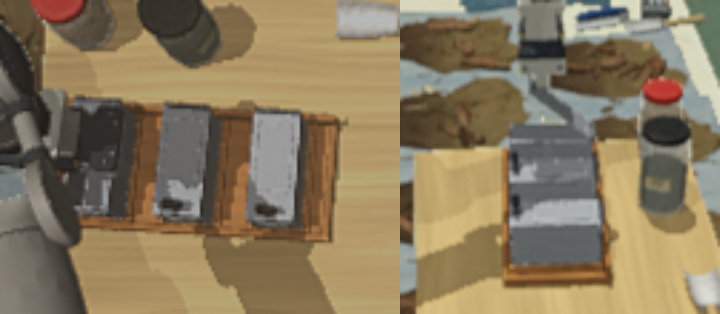

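The side crop shows the far lid rising in the fingers at about (555,105), with the bin still seated. I'll continue up to about 1.17 rad and read the force.

```bash
python3 -m inch '[[[-0.31,0,-0.22,0,0,0,0],[-0.33,0,-0.18,0,0,0,0],[-0.35,0,-0.14,0,0,0,0],[-0.37,0,-0.1,0,0,0,0],[0,0,0,0,0,0,0]]]'; python3 -m inch '[[[0,0,0,0,0,0,1],[0,0,0,0,0,0,1],[0,0,0,0,0,0,1],[0,0,0,0,0,0,1],[0,0,0,0,0,0,1]]]'; python3 -m inch '[[[0,0,-0.8,0,0,0,1],[0,0,-0.8,0,0,0,1],[0,0,0,0,0,0,1],[0,0,0,0,0,0,1]]]';python3 - <<'E'
from h import *
t=ctrl.capture('top');p=ctrl.capture('side')
o=np.hstack([cv2.resize(t['img'][150:260,120:260],(400,314)),cv2.resize(p['img'][80:200,220:340],(320,314))])
cv2.imwrite('pics/l2.png',o[:,:,::-1])
for c in(t,p):
    for d in ctrl.mark_of('pull_a',c)[:5]: print(round(d['conf'],2),np.round(d['location'],3))
E
python3 to.py .5195 .206 .26
```

```text
time: 5.9
position: [0.6292, 0.3156, 0.2906]
tool_rot: [0.0, 0.039, 0.999, 0.0]
ft_force: [-1.5, -1.6, 2.7]
finger_gap: 0.0271
grip_force: 5.0
time: 6.52
position: [0.6289, 0.3158, 0.2908]
tool_rot: [0.0, 0.039, 0.999, 0.0]
ft_force: [0.8, -0.0, 0.5]
finger_gap: 0.0727
grip_force: 0.0
time: 7.02
position: [0.6288, 0.3156, 0.3536]
tool_rot: [-0.001, 0.039, 0.999, -0.0]
ft_force: [-0.7, 0.5, 0.1]
finger_gap: 0.0921
grip_force: 0.0
0.96 [0.51  0.09  0.203]
0.86 [0.521 0.206 0.2  ]
0.8 [0.531 0.32  0.201]
0.68 [0.53  0.322 0.2  ]
0.63 [0.515 0.088 0.204]
0.5 [0.52  0.204 0.203]
units [ 2.5  -2.94  2.34] toolY [ 0.078  0.997 -0.001] tilt z [-0.002 -0.001 -1.   ] F [-0.06 -0.14  0.41] t 7.22 gap 0.0916 grip 0.0
```

View pics/l2.png

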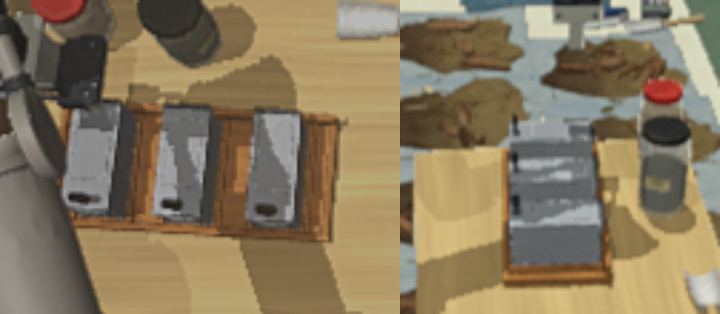

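The far lid (top crop (80,195)) fell shut, so it is sound. On to the middle one.

```bash
python3 -m inch '[[[0.84,-0.98,0.4,0,0,0,1],[0.84,-0.98,0.7,0,0,0,1],[0.82,-0.98,0.74,0,0,0,1],[0,0,0.5,0,0,0,1],[0,0,0,0,0,0,1]]]' ; python3 to.py .5195 .206 .187
```

```text
time: 7.85
position: [0.5191, 0.2057, 0.2599]
tool_rot: [-0.001, 0.039, 0.999, -0.0]
ft_force: [0.2, 0.3, 0.8]
finger_gap: 0.092
grip_force: 0.0
units [-0.01  0.01  1.82] toolY [ 0.078  0.997 -0.001] tilt z [-0.003 -0.001 -1.   ] F [0.21 0.34 0.81] t 7.85 gap 0.092 grip 0.0
```

```bash
python3 -m inch '[[[0,0,0.9,0,0,0,1],[0,0,0.9,0,0,0,0.6],[0,0,0,0,0,0,0],[0,0,0,0,0,0,0],[0,0,0,0,0,0,0]]]' 5 >/dev/null;python3 -m inch '[[[0,0,0,0,0,0,0],[0,0,0,0,0,0,0],[0,0,0,0,0,0,0],[0,0,0,0,0,0,0],[0,0,0,0,0,0,0]]]' 5;  python3 -m inch '[[[-0.09,0,-0.37,0,0,0,0],[-0.14,0,-0.36,0,0,0,0],[-0.18,0,-0.34,0,0,0,0]]]'
```

```text
time: 9.1
position: [0.5201, 0.2059, 0.1893]
tool_rot: [0.0, 0.039, 0.999, -0.0]
ft_force: [-0.3, -2.3, 2.0]
finger_gap: 0.027
grip_force: 5.0
time: 9.48
position: [0.5363, 0.2049, 0.2321]
tool_rot: [-0.0, 0.039, 0.999, 0.0]
ft_force: [1.8, -0.5, -1.4]
finger_gap: 0.0272
grip_force: 5.0
```

```bash
python3 -m inch '[[[-0.22,0,-0.31,0,0,0,0],[-0.25,0,-0.29,0,0,0,0],[-0.28,0,-0.26,0,0,0,0]]]';python3 -m inch '[[[-0.31,0,-0.22,0,0,0,0],[-0.33,0,-0.18,0,0,0,0],[-0.35,0,-0.14,0,0,0,0],[-0.37,0,-0.1,0,0,0,0],[0,0,0,0,0,0,0]]]'; python3 -m inch '[[[0,0,0,0,0,0,1],[0,0,0,0,0,0,1],[0,0,0,0,0,0,1],[0,0,0,0,0,0,1],[0,0,0,0,0,0,1]]]'; python3 -m inch '[[[0,0,-0.8,0,0,0,1],[0,0,-0.8,0,0,0,1],[0,0,0,0,0,0,1],[0,0,0,0,0,0,1]]]';python3 - <<'E'
from h import *
t=ctrl.capture('top');p=ctrl.capture('side')
o=np.hstack([cv2.resize(t['img'][150:260,120:260],(400,314)),cv2.resize(p['img'][80:200,220:340],(320,314))])
cv2.imwrite('pics/l3.png',o[:,:,::-1])
for c in(t,p):
    for d in ctrl.mark_of('pull_a',c)[:5]: print(round(d['conf'],2),np.round(d['location'],3))
E
python3 to.py .512 .089 .26
```

```text
time: 9.85
position: [0.5665, 0.2027, 0.2665]
tool_rot: [-0.0, 0.039, 0.999, 0.0]
ft_force: [1.3, -1.5, -3.2]
finger_gap: 0.0269
grip_force: 5.0
time: 10.48
position: [0.6212, 0.1987, 0.292]
tool_rot: [0.0, 0.039, 0.999, 0.001]
ft_force: [-0.3, 0.3, 2.3]
finger_gap: 0.027
grip_force: 5.0
time: 11.1
position: [0.6205, 0.1984, 0.2919]
tool_rot: [-0.0, 0.039, 0.999, 0.0]
ft_force: [-0.7, -0.6, 0.5]
finger_gap: 0.0727
grip_force: 0.0
time: 11.6
position: [0.6204, 0.1983, 0.355]
tool_rot: [-0.001, 0.039, 0.999, -0.0]
ft_force: [0.1, -0.1, -0.1]
finger_gap: 0.0918
grip_force: 0.0
0.87 [0.522 0.207 0.2  ]
0.78 [0.512 0.09  0.2  ]
0.47 [0.57  0.088 0.096]
0.9 [0.517 0.088 0.203]
0.53 [0.517 0.203 0.202]
0.51 [0.531 0.321 0.205]
units [ 2.48 -2.93  2.37] toolY [ 0.078  0.997 -0.   ] tilt z [-0.002 -0.    -1.   ] F [ 0.11 -0.29  0.12] t 11.8 gap 0.0916 grip 0.0
```

View pics/l3.png

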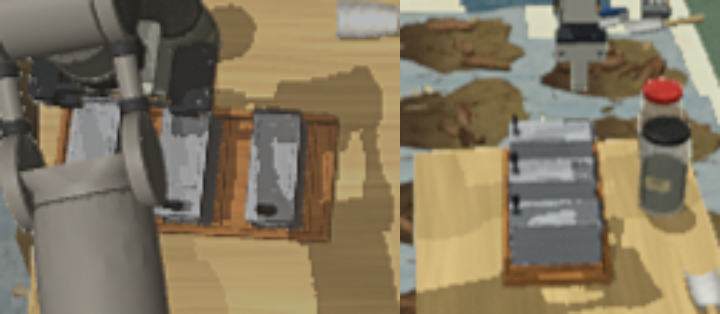

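The middle lid also fell shut (side crop (515,155)), so the near bin must bind. I'll swing that one up.

```bash
python3 -m inch '[[[0.83,-0.98,0.4,0,0,0,1],[0.83,-0.98,0.7,0,0,0,1],[0.82,-0.97,0.74,0,0,0,1],[0,0,0.5,0,0,0,1],[0,0,0,0,0,0,1]]]' >/dev/null; python3 to.py .513 .089 .187;python3 -m inch '[[[0,0,0.9,0,0,0,1],[0,0,0.9,0,0,0,0.6],[0,0,0,0,0,0,0],[0,0,0,0,0,0,0],[0,0,0,0,0,0,0]]]' 6 >/dev/null;python3 -m inch '[[[0,0,0,0,0,0,0],[0,0,0,0,0,0,0],[0,0,0,0,0,0,0],[0,0,0,0,0,0,0],[0,0,0,0,0,0,0]]]' 6;  python3 -m inch '[[[-0.09,0,-0.37,0,0,0,0],[-0.14,0,-0.36,0,0,0,0],[-0.18,0,-0.34,0,0,0,0]]]'
```

```text
units [-0.04  0.01  1.85] toolY [ 0.078  0.997 -0.   ] tilt z [-0.003  0.    -1.   ] F [ 0.71 -0.99  0.87] t 12.43 gap 0.0918 grip 0.0
time: 13.68
position: [0.5127, 0.0888, 0.1905]
tool_rot: [0.0, 0.039, 0.999, -0.0]
ft_force: [-0.4, -2.9, 3.4]
finger_gap: 0.0267
grip_force: 6.0
time: 14.05
position: [0.5285, 0.0881, 0.2329]
tool_rot: [-0.001, 0.039, 0.999, 0.0]
ft_force: [0.4, -1.5, -2.4]
finger_gap: 0.0267
grip_force: 6.0
```

```bash
python3 -m inch '[[[-0.22,0,-0.31,0,0,0,0],[-0.25,0,-0.29,0,0,0,0],[-0.28,0,-0.26,0,0,0,0]]]';python3 -m inch '[[[-0.31,0,-0.22,0,0,0,0],[-0.33,0,-0.18,0,0,0,0],[-0.35,0,-0.14,0,0,0,0],[-0.37,0,-0.1,0,0,0,0],[0,0,0,0,0,0,0]]]'; python3 -m inch '[[[0,0,0,0,0,0,1],[0,0,0,0,0,0,1],[0,0,0,0,0,0,1],[0,0,0,0,0,0,1],[0,0,0,0,0,0,1]]]'; python3 -m inch '[[[0,0,-0.8,0,0,0,1],[0,0,-0.9,0,0,0,1],[0,0,-0.8,0,0,0,1],[0,0,0,0,0,0,1],[0,0,0,0,0,0,1]]]';python3 - <<'E'
from h import *
t=ctrl.capture('top');p=ctrl.capture('side')
o=np.hstack([cv2.resize(t['img'][150:260,120:260],(400,314)),cv2.resize(p['img'][80:200,220:340],(320,314))])
cv2.imwrite('pics/l4.png',o[:,:,::-1])
for c in(t,p):
  for n in('pull_a','bin_a','oil'):
    for d in ctrl.mark_of(n,c)[:5]: print(n,round(d['conf'],2),np.round(d['location'],3))
E
python3 to.py .522 -.231 .3
```

```text
time: 14.42
position: [0.5586, 0.0859, 0.2673]
tool_rot: [-0.001, 0.039, 0.999, 0.0]
ft_force: [0.3, -0.5, -3.6]
finger_gap: 0.0269
grip_force: 6.0
time: 15.05
position: [0.6139, 0.082, 0.2933]
tool_rot: [0.001, 0.039, 0.999, 0.001]
ft_force: [0.4, 0.9, 2.4]
finger_gap: 0.0267
grip_force: 6.0
time: 15.68
position: [0.613, 0.0814, 0.2931]
tool_rot: [-0.0, 0.039, 0.999, 0.0]
ft_force: [-0.9, -0.5, 0.6]
finger_gap: 0.0725
grip_force: 0.0
time: 16.3
position: [0.6129, 0.0814, 0.3919]
tool_rot: [-0.001, 0.039, 0.999, 0.0]
ft_force: [0.1, -0.1, -0.8]
finger_gap: 0.092
grip_force: 0.0
pull_a 0.96 [0.531 0.318 0.199]
pull_a 0.6 [0.61  0.084 0.305]
bin_a 0.78 [0.587 0.318 0.099]
bin_a 0.71 [0.58  0.205 0.097]
bin_a 0.69 [0.574 0.088 0.095]
oil 0.57 [ 0.31  -0.608  0.   ]
oil 0.44 [ 0.52  -0.235  0.086]
pull_a 0.81 [0.518 0.202 0.2  ]
pull_a 0.58 [0.531 0.32  0.204]
pull_a 0.58 [0.616 0.08  0.302]
bin_a 0.76 [0.588 0.311 0.094]
bin_a 0.64 [0.572 0.083 0.098]
bin_a 0.58 [0.58  0.202 0.094]
oil 0.63 [ 0.314 -0.609 -0.005]
oil 0.52 [ 0.523 -0.232  0.083]
units [ 1.66 -7.96  2.32] toolY [0.078 0.997 0.   ] tilt z [-0.001  0.    -1.   ] F [0.79 0.07 0.26] t 16.7 gap 0.0917 grip 0.0
```

View pics/l4.png

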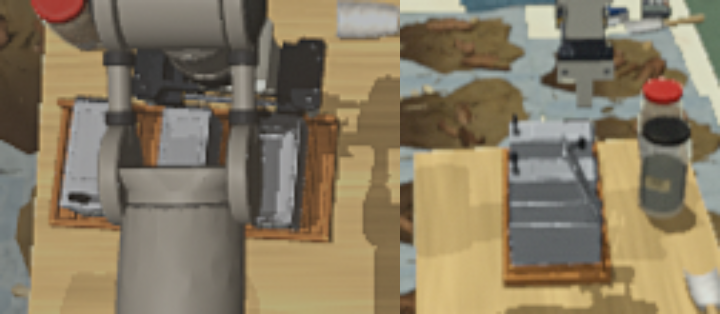

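The near lid stands by itself (side crop (583,165)), with the others shut. Next is the oil bottle at (.522,-.232). I'll grip it high on the body, because the palm must clear the bulb.

```bash
python3 -m inch '[[[0.3,-0.9,0,0,0,0,0.6],[0.3,-0.9,0,0,0,0,0.6],[0.3,-0.9,0,0,0,0,0.6],[0.3,-0.9,0,0,0,0,0.6],[0.3,-0.9,0,0,0,0,0.6]]]' 10 >/dev/null;python3 -m inch '[[[0.16,-0.9,0.5,0,0,0,0.6],[0,-0.9,0.6,0,0,0,0.6],[0,-0.9,0.6,0,0,0,0.6],[0,-0.76,0.6,0,0,0,0.6],[0,0,0,0,0,0,0.6]]]' >/dev/null; python3 to.py .522 -.232 .13
python3 - <<'E'
from h import *
t=ctrl.capture('top');p=ctrl.capture('side')
for c in(t,p):
    for d in ctrl.mark_of('oil',c)[:5]: print(round(d['conf'],2),np.round(d['location'],3))
E
```

```text
units [-0.04  0.    4.22] toolY [0.081 0.997 0.002] tilt z [-0.004  0.002 -1.   ] F [0.52 0.48 0.71] t 17.95 gap 0.0552 grip 0.0
0.45 [ 0.315 -0.611 -0.002]
0.44 [ 0.522 -0.232  0.087]
0.68 [ 0.526 -0.234  0.085]
0.62 [ 0.313 -0.611 -0.004]
0.34 [ 0.789 -0.074  0.084]
```

```bash
python3 -m inch '[[[-0.05,0,0.8,0,0,0,0.6],[0,0,0.8,0,0,0,0.6],[0,0,0.7,0,0,0,0.6],[0,0,0.4,0,0,0,0.6],[0,0,0,0,0,0,0.6]]]' ; python3 to.py .523 -.232 .13
python3 - <<'E'
from h import *
t=ctrl.capture('top');p=ctrl.capture('side')
o=np.hstack([cv2.resize(t['img'][180:260,260:340],(380,380)),cv2.resize(p['img'][180:260,230:310],(380,380))])
cv2.imwrite('pics/o1.png',o[:,:,::-1])
E
```

```text
time: 18.77
position: [0.5242, -0.2299, 0.1929]
tool_rot: [-0.0, 0.038, 0.999, 0.0]
ft_force: [0.3, 0.5, 0.1]
finger_gap: 0.0551
grip_force: 0.0
units [ 0.02 -0.05  1.57] toolY [0.076 0.997 0.001] tilt z [-0.001  0.001 -1.   ] F [0.26 0.51 0.1 ] t 18.77 gap 0.0551 grip 0.0
```

View pics/o1.png

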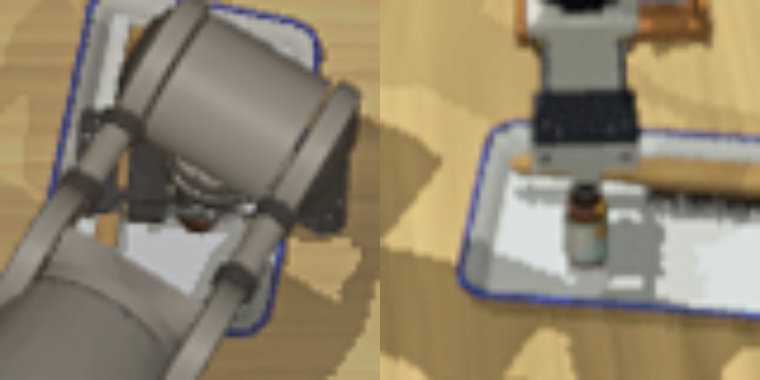

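In the side crop the fingers are centred over the bottle (column ~587 for both). I'll descend and grip.

```bash
python3 -m inch '[[[0,-0.04,0.5,0,0,0,0.6],[0,0,0.5,0,0,0,0.6],[0,0,0.57,0,0,0,0.6],[0,0,0,0,0,0,0.6],[0,0,0,0,0,0,0.3]]]'; python3 -m inch '[[[0,0,0,0,0,0,0],[0,0,0,0,0,0,0],[0,0,0,0,0,0,0],[0,0,0,0,0,0,0]]]' 10; python3 to.py .523 -.232 .13
```

```text
time: 19.5
position: [0.5249, -0.233, 0.1319]
tool_rot: [0.001, 0.039, 0.999, -0.001]
ft_force: [0.9, 0.6, -1.1]
finger_gap: 0.0492
grip_force: 0.0
time: 20.0
position: [0.5246, -0.2328, 0.1312]
tool_rot: [0.001, 0.039, 0.999, -0.0]
ft_force: [0.6, 1.4, 5.6]
finger_gap: 0.0316
grip_force: 10.0
units [0.04 0.02 0.03] toolY [ 0.078  0.997 -0.001] tilt z [ 0.002 -0.001 -1.   ] F [0.56 1.39 5.6 ] t 20.0 gap 0.0316 grip 10.0
```

```bash
python3 -m inch '[[[0,0,-0.5,0,0,0,0],[0,0,-0.7,0,0,0,0],[0,0,-0.8,0,0,0,0],[0,0,-0.5,0,0,0,0],[0,0,0,0,0,0,0]]]'; python3 to.py .4445 .096 .2
```

```text
time: 20.62
position: [0.5246, -0.233, 0.2315]
tool_rot: [0.001, 0.039, 0.999, -0.001]
ft_force: [-0.2, 0.3, -1.1]
finger_gap: 0.0315
grip_force: 10.0
units [2.64 8.05 0.77] toolY [ 0.078  0.997 -0.001] tilt z [ 0.002 -0.001 -1.   ] F [-0.2   0.27 -1.11] t 20.62 gap 0.0315 grip 10.0
```

```bash
python3 -m inch '[[[0.2,0.6,0,0,0,0,0],[0.27,0.8,0,0,0,0,0],[0.27,0.8,0,0,0,0,0],[0.27,0.8,0,0,0,0,0],[0.27,0.8,0,0,0,0,0]]]' >/dev/null; python3 -m inch '[[[0.27,0.8,0,0,0,0,0],[0.27,0.8,0,0,0,0,0],[0.27,0.8,0,0,0,0,0],[0.27,0.8,0,0,0,0,0],[0.27,0.8,0,0,0,0,0]]]' >/dev/null; python3 -m inch '[[[0,0.25,0.4,0,0,0,0],[0,0,0.37,0,0,0,0],[0,0,0,0,0,0,0],[0,0,0,0,0,0,0]]]'; python3 to.py .4445 .096 .1285
python3 - <<'E'
from h import *
t=ctrl.capture('top');p=ctrl.capture('side')
for c in(t,p):
    for d in ctrl.mark_of('oil',c)[:5]: print(round(d['conf'],2),np.round(d['location'],3))
o=cv2.resize(p['img'][90:240,200:350],(580,580))
cv2.imwrite('pics/o2.png',o[:,:,::-1])
E
```

```text
time: 22.38
position: [0.4441, 0.0964, 0.1994]
tool_rot: [-0.0, 0.039, 0.999, 0.0]
ft_force: [0.9, 0.3, -1.0]
finger_gap: 0.0316
grip_force: 10.0
units [-0.01 -0.01  1.77] toolY [ 0.078  0.997 -0.   ] tilt z [-0.001  0.    -1.   ] F [ 0.86  0.34 -0.97] t 22.38 gap 0.0316 grip 10.0
0.44 [ 0.311 -0.608  0.001]
0.72 [ 0.315 -0.609 -0.005]
0.59 [0.444 0.096 0.154]
```

View pics/o2.png

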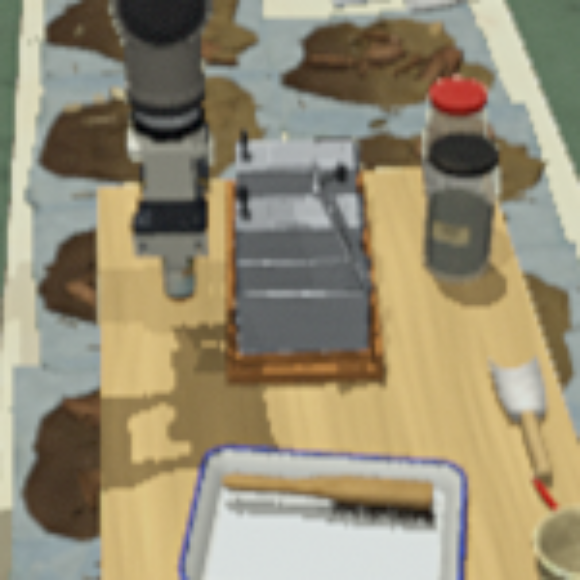

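The side crop shows the bottle upright in the fingers at (180,280), left of and clear of the rack, with the lid still up at (340,200). I'll lower it gently.

```bash
python3 -m inch '[[[0,0,0.6,0,0,0,0],[0,0,0.6,0,0,0,0],[0,0,0.4,0,0,0,0],[0,0,0.1,0,0,0,0],[0,0,0,0,0,0,0]]]'; python3 -m inch '[[[0,0,0.06,0,0,0,0],[0,0,0,0,0,0,0],[0,0,0,0,0,0,0]]]'
```

```text
time: 23.2
position: [0.4445, 0.0965, 0.1319]
tool_rot: [0.0, 0.039, 0.999, 0.0]
ft_force: [-0.0, -0.1, -0.5]
finger_gap: 0.0316
grip_force: 10.0
time: 23.58
position: [0.4443, 0.0966, 0.1294]
tool_rot: [0.0, 0.039, 0.999, 0.0]
ft_force: [0.2, -0.2, -0.4]
finger_gap: 0.0315
grip_force: 10.0
```

```bash
python3 -m inch '[[[0,0,0.03,0,0,0,0],[0,0,0,0,0,0,0],[0,0,0,0,0,0,0]]]'; python3 -m inch '[[[0,0,0.03,0,0,0,0],[0,0,0,0,0,0,0],[0,0,0,0,0,0,0]]]'
```

```text
time: 23.95
position: [0.4446, 0.0967, 0.1287]
tool_rot: [0.001, 0.039, 0.999, 0.0]
ft_force: [-1.7, 0.0, 7.4]
finger_gap: 0.0315
grip_force: 10.0
time: 24.32
position: [0.4449, 0.0967, 0.1282]
tool_rot: [0.001, 0.039, 0.999, 0.0]
ft_force: [-2.6, 0.5, 11.4]
finger_gap: 0.0314
grip_force: 10.0
```

Contact felt; I'll back off slightly, release and rise.

```bash
python3 -m inch '[[[0,0,-0.03,0,0,0,0],[0,0,0,0,0,0,0.5],[0,0,0,0,0,0,0.65],[0,0,0,0,0,0,0.65],[0,0,0,0,0,0,0.65]]]';python3 -m inch '[[[0,0,0,0,0,0,0.65],[0,0,-0.6,0,0,0,0.65],[0,0,-0.9,0,0,0,0.65],[0,0,-0.9,0,0,0,0.65],[0,0,-0.9,0,0,0,0.65]]]'; python3 -m inch '[[[0.9,-0.9,0,0,0,0,0.65],[0.9,-0.9,0,0,0,0,0.65],[0,-0.9,0,0,0,0,0.65],[0,-0.9,0,0,0,0,0.65],[0,0,0,0,0,0,0.65]]]'; python3 -m inch '[[[0,-0.9,0,0,0,0,0.65],[0,-0.9,0,0,0,0,0.65],[0,-0.9,0,0,0,0,0.65],[0,0,0,0,0,0,0.65],[0,0,0,0,0,0,0.65]]]'; python3 - <<'E'
from h import *
t=ctrl.capture('top');p=ctrl.capture('side')
for c in(t,p):
  for n in('oil','pull_a','bin_a'):
    for d in ctrl.mark_of(n,c)[:4]: print(n,round(d['conf'],2),np.round(d['location'],3))
o=np.hstack([cv2.resize(t['img'][150:260,120:260],(400,400)),cv2.resize(p['img'][100:220,200:320],(390,400))])
cv2.imwrite('pics/o3.png',o[:,:,::-1])
E
```

```text
time: 24.95
position: [0.4441, 0.0966, 0.1278]
tool_rot: [-0.0, 0.039, 0.999, 0.0]
ft_force: [0.5, 0.4, -1.0]
finger_gap: 0.0593
grip_force: 0.0
time: 25.58
position: [0.444, 0.0966, 0.2611]
tool_rot: [0.0, 0.039, 0.999, 0.0]
ft_force: [1.1, -1.3, 0.3]
finger_gap: 0.0596
grip_force: 0.0
time: 26.2
position: [0.3611, -0.043, 0.26]
tool_rot: [0.0, 0.041, 0.999, -0.0]
ft_force: [0.2, 1.1, -0.1]
finger_gap: 0.0592
grip_force: 0.0
time: 26.82
position: [0.3529, -0.1481, 0.2597]
tool_rot: [-0.0, 0.039, 0.999, 0.0]
ft_force: [-0.7, 0.2, -0.1]
finger_gap: 0.0596
grip_force: 0.0
oil 0.64 [0.44  0.099 0.082]
oil 0.39 [ 0.312 -0.61   0.002]
oil 0.27 [0.529 0.318 0.203]
pull_a 0.89 [0.529 0.321 0.203]
pull_a 0.81 [0.52  0.209 0.198]
pull_a 0.66 [0.587 0.316 0.099]
pull_a 0.57 [0.61  0.082 0.305]
bin_a 0.86 [0.571 0.088 0.096]
bin_a 0.75 [0.579 0.204 0.096]
oil 0.72 [0.443 0.097 0.079]
oil 0.57 [ 0.313 -0.608 -0.008]
pull_a 0.76 [0.518 0.205 0.203]
pull_a 0.71 [0.527 0.321 0.204]
pull_a 0.6 [0.619 0.082 0.304]
pull_a 0.43 [0.582 0.201 0.095]
bin_a 0.98 [0.58  0.201 0.096]
bin_a 0.88 [0.568 0.086 0.097]
bin_a 0.65 [0.615 0.082 0.303]
bin_a 0.61 [0.59  0.313 0.094]
```

View pics/o3.png

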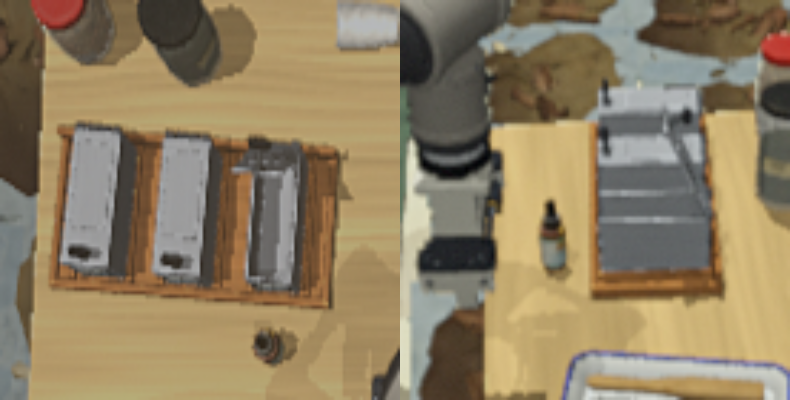

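The bottle stands upright on the board, about 128 mm ahead of the open bin (side crop (552,240), top crop (268,347)). The binding lid is up, the other two are shut and the arm is clear.

```bash
python3 -c "
from rig import ctrl
print(ctrl.finish_job())"
```

```text
the job is handed in; nothing more can be done
None
```

The near bin (lowest y) is the one that binds: its lid is left standing up, the other two fell shut when released, the oil bottle stands upright on the board about 128 mm ahead of that bin's middle, and the job is handed in (no verdict was returned).

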